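Swap two plaster models between their case trays

TASK

The white plaster model in the blue case tray and the plain cream plaster model in the yellow case tray have been mixed up: swap them, so that the white one stands in the model bay of the yellow tray and the cream one in the model bay of the blue tray, each flat on the bay's floor with its front teeth towards the tray's thumb tab, just as they stand now. Plaster chips, so set them down gently and never drop them. Leave everything else, the pink-gummed model and what lies in the side bays included, where it is.

Things in the scene. Friction and masses are not known exactly. Their poses are not given: they have to be found in the camera images.
- blue_tray: shallow blue case tray, fixed, 123 (x) x 84 (y) mm, walls 3 mm thick and 9 mm high, floor 3 mm thick. Origin under its centre, z up. A cross wall at x = +7 mm parts off the model bay on the -x side (inside 65 x 78 mm, centre x = -26.5 mm) from the side bay (50 x 78 mm), which holds a blue bur block. A 34 mm wide thumb tab stands out 16 mm at the -x end
- yellow_tray: shallow yellow case tray, fixed, 123 (x) x 84 (y) mm, walls 3 mm thick and 9 mm high, floor 3 mm thick. Origin under its centre, z up. A cross wall at x = +7 mm parts off the model bay on the -x side (inside 65 x 78 mm, centre x = -26.5 mm) from the side bay (50 x 78 mm), which holds a teal case. A 34 mm wide thumb tab stands out 16 mm at the -x end
- grey_tray: shallow grey case tray, fixed, 123 (x) x 84 (y) mm, walls 3 mm thick and 9 mm high, floor 3 mm thick. Origin under its centre, z up. A cross wall at x = +7 mm parts off the model bay on the -x side (inside 65 x 78 mm, centre x = -26.5 mm) from the side bay (50 x 78 mm), which holds a white sample tube; its model bay holds the pink-gummed model. A 34 mm wide thumb tab stands out 16 mm at the -x end
- blue_tray_bay (a point): centre of the model bay of the blue tray, on the bay's floor (3 mm above the worktop); axes as the tray's
- yellow_tray_bay (a point): centre of the model bay of the yellow tray, on the bay's floor (3 mm above the worktop); axes as the tray's
- white_model: white plaster dental model, 54 (x) x 66 (y) x 32 mm high: a base 16 mm high with a horseshoe of teeth on it. Origin at the centre of its underside, z up, front teeth towards -x. The y sides are flat and nearly parallel over almost the full height: grasp it across y
- white_model_front (a point): point at the front teeth of the white model: 23 mm from its origin towards -x, 16 mm up; axes as the model's
- cream_model: cream, all one colour (no pink gum), plaster dental model, 52 (x) x 63 (y) x 32 mm high: a base 16 mm high with a horseshoe of teeth on it. Origin at the centre of its underside, z up, front teeth towards -x. The y sides are flat and nearly parallel over almost the full height: grasp it across y
- cream_model_front (a point): point at the front teeth of the cream model: 23 mm from its origin towards -x, 16 mm up; axes as the model's
- pink_model: bystander: cream plaster model with a band of pink gum, 52 x 62 x 33 mm, in the grey tray; origin at the centre of its underside
- bur_block: bystander: blue block with small burs standing in it, 36 (x) x 58 (y) x 40 mm high, in the blue tray's side bay; origin at the centre of its underside
- teal_case: bystander: closed teal plastic case, 42 (x) x 64 (y) x 33 mm high, in the yellow tray's side bay; origin at the centre of its underside
- sample_tube: bystander: white tube lying along its y, 28 mm across, 68 mm long, in the grey tray's side bay; origin under its middle
- wax_pot: bystander: round pot with ochre lid, 65 mm across, 29 mm high, near the front edge; origin at the centre of its underside
- paste_pot: bystander: round pale pot with grey lid, 91 mm across, 44 mm high, at the front left or right; origin at the centre of its underside
- bowl: bystander: green mixing bowl, 117 mm across, 70 mm high, at the front left or right; origin at the centre of its underside
- bottle: bystander: tall clear bottle with white spout, 58 mm across, 190 mm high, behind the trays; origin at the centre of its underside
- dropper: bystander: brown dropper bottle, 33 mm across, 102 mm high, behind the trays; origin at the centre of its underside
- articulator: fixed bystander at the right: metal articulator, 147 (x) x 84 (y) x 106 mm high; origin at the centre of its underside
- impression_tray: fixed bystander at the left: metal impression tray, 74 x 80 x 16 mm; origin at the centre of its underside
There are look-alikes about, which are no part of the job. Leave any brown or orange look-alike of the cream_model alone.

How it is judged:
By the outcome, as a careful person would: the job done as asked, in the order asked, and still so for the second after the job is handed in, with the robot touching nothing.
It also fails if it takes over 72 s, if anything falls off the work surface, if the arm or the gripper's body presses on something with over 40 N, if the wrist force passes 120 N, or if a joint passes its speed limit or range.

ROBOT

A 6-joint arm with a two-finger parallel gripper is mounted at the origin on a cart in front of the work surface, level with it; the furniture and walls round the work are solid. World frame = base frame: x ahead of the robot, y to its left, z up, the work surface at z = 0. Lengths are in m, angles in rad, forces in N, time in s.
With the tool pointing down it reaches from about 0.3 to 0.875 m from the base axis. Payload 6.4 kg.
Tool frame: the origin (TCP) lies midway between the tips of the shut fingers; the grasp point (between the pads) lies 19 mm behind it; z points along the fingers, y is the line along which they close (so a half turn about z gives the same grasp; the last joint's range is limited). The gripper opens to 85 mm and grips with 20 to 120 N. Pads are 22 mm wide; open, the fingers measure 114 mm over their backs; the gripper's body (76 mm by 85 mm) begins 54 mm behind the grasp point. The pads swing forward as they close: fully open they stand 13 mm farther back than shut.
Start: joints at [1.017, 0.181, 1.607, -0, 1.354, -0.206], TCP at [0.196, 0.541, 0.231] pointing down, gripper open.
Joint ranges: [-2.99, 2.99], [-0.89, 2.07], [0.3, 2.58], [-1.14, 4.28], [0, 2.63], [-3.12, 3.12]. Speed limits (rad/s): [2.57, 2.57, 3.01, 3.14, 3.14, 3.14].

INTERFACE

Orientations are given as a unit quaternion [x, y, z, w].
In Python, from plant import r gives the robot as it stands.
- The arm moves only by the shell command python3 -m jog 'ROWS'. ROWS is text: rows parted by semicolons, each of 7 numbers parted by spaces: the shift along the tool's x, y, z in units of 0.15 m (1.0 is 0.15 m), then the turn, a rotation vector about the tool's x, y, z in units of 60 degrees (1.0 is 60 degrees), then the opening, from 0 (shut) to 1 (fully open). A call has 1 to 5 rows; each row shifts and turns the commanded pose from where the row before left it, along the tool's axes as they then stand; what a row does not reach is not made up. A row lasts 1/12 s, in which the tool goes at most 41.7 mm and 7.16 degrees, less where a joint would pass 70% of its speed; a pose out of reach is approached as far as the arm can. A call with a number of a shift or a turn outside -1 to 1 is refused whole. A call with a gripper value outside its range is refused whole. The fingers move at their own pace and stop on an object; the grip force is fixed at half the most. Time passes only in rows, so rows that do not move let the fingers close. It gives the time, the measured TCP pose, the force, the opening and the grip force at its end, in the units of the state.
- r.get_state(): the state, without advancing time (a new reading comes with each control period).
- r.read_camera(name): name is "scene" or "top"; returns the picture (420x560x3 uint8, red, green, blue); there is no depth.
- r.camera_model(name): a dict with "camera_matrix" (3x3 intrinsics, pixels), "xyz" and "orientation" of the camera in the world. Camera axes: x right, y down, z forward; pixel columns grow to the right and rows downward; lengths in m; the calibration is good to about 2 mm. A picture is of the moment at which its call begins. camera_model takes no time and is no camera call.
- r.close_job(): hands the job in; it is judged then, once.
The state is a dict: "t": time; "joint_pos": joint angles; "qd": joint speeds; "joint_torque": joint torques, N m; "eef_pos": TCP position; "tcp_rot": TCP orientation; "wrist_force": force on the tool from outside, world axes, zero at the start; "ft_torque": the same for the moment, N m; "opening": opening from 0.0 (shut) to 1.0 (fully open); "gripper_force": force on a finger pad.
Only numpy, scipy, OpenCV 4.12 (cv2) and the standard library are available. Lean on these libraries where they do the work, as an engineer would, in place of code of your own. Each camera call takes 0.05 s, during which the arm holds its last target. There are 200 camera calls.

## Working session

There is one attempt and no reset: what is moved stays moved. The work goes in short steps, Python scripts to look and compute and a shell command to move; the robot and the scene stay as the last step left them, time stands still between calls to the robot, and variables do not carry over. Pictures are saved under pics/ and viewed, at most 10 in all, crops included, and the job is handed in when it is done.

```bash
mkdir -p pics; ls; python3 - <<'E'
from plant import r
import cv2
for n in("top","scene"):
    cv2.imwrite(f"pics/{n}0.png",r.read_camera(n)[:,:,::-1]); print(n,r.camera_model(n))
print(r.get_state())
E
```

```text
pics
top {'camera_matrix': array([[391.4274307 ,   0.        , 276.4032985 ],
       [  0.        , 391.4274307 , 211.60306983],
       [  0.        ,   0.        ,   1.        ]]), 'xyz': array([ 0.279328  , -0.00959249,  1.39307769]), 'orientation': array([ 0.73295356, -0.67172757,  0.07066   , -0.08104515])}
scene {'camera_matrix': array([[410.7834624 ,   0.        , 279.9680985 ],
       [  0.        , 410.7834624 , 215.62814049],
       [  0.        ,   0.        ,   1.        ]]), 'xyz': array([-0.01806479, -0.55511908,  0.9009546 ]), 'orientation': array([ 0.84954772, -0.37950396,  0.14359586, -0.33708402])}
{'t': 0.1, 'joint_pos': array([ 1.01671831e+00,  1.81431115e-01,  1.60788104e+00, -1.87089036e-05,
        1.35381714e+00, -2.06283894e-01]), 'qd': array([ 2.70652861e-05, -1.77693208e-03, -1.03317161e-03, -3.30941200e-04,
        1.57826795e-03,  9.34972503e-04]), 'joint_torque': array([-3.93423288e-04, -4.45874548e+01, -3.52236736e+01, -3.94988756e-04,
        4.11035871e-03,  3.85315639e-05]), 'eef_pos': array([0.19569327, 0.54015747, 0.23050732]), 'tcp_rot': array([ 1.73019896e-01,  9.84918030e-01, -7.16850678e-04, -2.76633835e-04]), 'wrist_force': array([-0.82420594, -0.82617319, -0.34345962]), 'ft_torque': array([ 0.00623258, -0.01019193, -0.00550217]), 'gripper_force': 0.0, 'opening': 1.002273386503358}
```

View pics/top0.png

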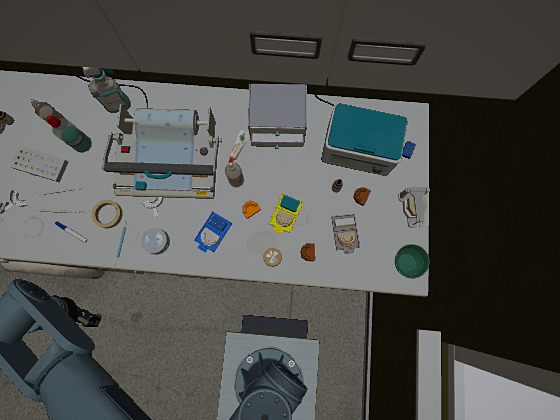

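View pics/scene0.png

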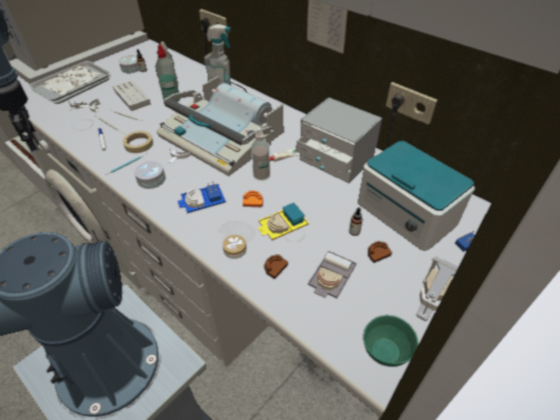

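Top view: robot base at the bottom (265,390), gripper at (85,318). The blue tray is at (213,231), the yellow at (286,213) and the grey at (345,233). Next, an enlarged crop to identify the models.

```bash
cat > h.py <<'E'
import numpy as np
from scipy.spatial.transform import Rotation as R
from plant import r
def px2w(n,uv,z):
    m=r.camera_model(n);K=m["camera_matrix"];A=R.from_quat(m["orientation"]).as_matrix()
    d=A@np.linalg.solve(K,[uv[0],uv[1],1]);c=m["xyz"]
    return c+d*(z-c[2])/d[2]
def w2px(n,p):
    m=r.camera_model(n);A=R.from_quat(m["orientation"]).as_matrix()
    q=m["camera_matrix"]@(A.T@(np.array(p)-m["xyz"]));return q[:2]/q[2]
E
python3 - <<'E'
import cv2
from h import *
print(px2w("top",(213,231),0),px2w("top",(286,213),0), w2px("scene",px2w("top",(286,213),0)))
a=cv2.imread("pics/top0.png")[185:275,185:365]
cv2.imwrite("pics/c1.png",cv2.resize(a,(800,400),interpolation=cv2.INTER_CUBIC))
b=cv2.imread("pics/scene0.png")
b1=cv2.resize(b[170:245,165:320],(800,387),interpolation=cv2.INTER_CUBIC)
cv2.imwrite("pics/c2.png",b1)
E
```

```text
[0.49119249 0.24604339 0.        ] [ 0.580143   -0.01080043  0.        ] [282.76407879 223.28142703]
```

View pics/c1.png

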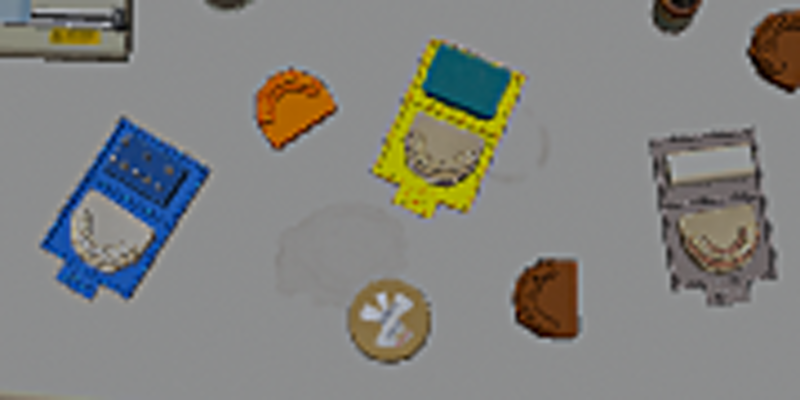

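View pics/c2.png

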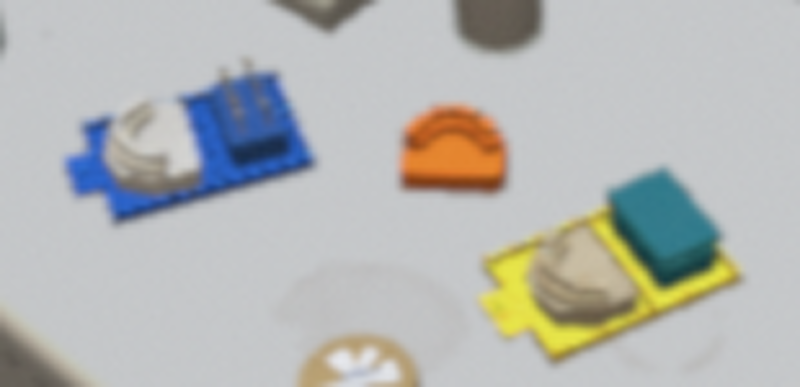

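Candidates (full top-image pixels):
- White model at (210,238) in the blue tray: this is white_model.
- Plain cream model at (285,219) in the yellow tray: this is cream_model.
- Pink-banded model at (346,238) in the grey tray: leave.
- Orange (251,209), brown (308,252) and brown (363,196): look-alikes, leave.

The crop confirms these. Next, fit the poses.

```bash
cat > fit.py <<'E'
import cv2,sys
from scipy.optimize import minimize
from h import *
S=8
def hull(n,P,off,shape):
    q=np.array([w2px(n,p) for p in P]); q=((q-off+0.5)*S*16).astype(int)
    m=np.zeros((shape[0]*S,shape[1]*S),np.uint8)
    cv2.fillConvexPoly(m,cv2.convexHull(q.reshape(-1,1,2).astype(np.int32)),255,shift=4); return m
def down(m,shape): return cv2.resize(m,(shape[1],shape[0]),interpolation=cv2.INTER_AREA)/255.
def box(x0,x1,y0,y1,z0,z1): return np.array([[x,y,z] for x in(x0,x1) for y in(y0,y1) for z in(z0,z1)])/1000
def dshape(L,W,z0,z1):  # back at +L/2, straight half, elliptic front
    t=np.linspace(np.pi/2,3*np.pi/2,15); a=L*.6
    xy=[(L/2,W/2),(L/2,-W/2)]+[(L/2-.4*L+a*np.cos(k),W/2*np.sin(k)) for k in t]
    return np.array([[x,y,z] for x,y in xy for z in(z0,z1)])/1000
def tf(P,p): c,s=np.cos(p[2]),np.sin(p[2]); return P@np.array([[c,s,0],[-s,c,0],[0,0,1]])+[p[0],p[1],0]
TRAY=[box(-61.5,61.5,-42,42,0,9),box(-77.5,-61,-17,17,0,3)]
IGN=[box(10,58,-39,39,3,45),box(-59,6,-39,39,3,36)]
def run(imgs,p0,L,W,z0=3,cams=("top","scene")):
    D=[]
    for n in cams:
        c=w2px(n,[p0[0],p0[1],0]).astype(int); off=c-[38,38]; im=imgs[n][off[1]:off[1]+76,off[0]:off[0]+76].astype(float)
        D.append((n,off,im))
    res={}
    for what in("tray","model"):
        E=[]
        for n,off,im in D:
            sat=im.max(2)-im.min(2); sh=sat.shape
            if what=="tray":
                m=np.clip((sat-25)/70,0,1)
                ign=np.maximum.reduce([hull(n,tf(b,p0),off,sh) for b in IGN])
                w=1-(down(ign,sh)>0.01); 
                near=down(np.maximum.reduce([hull(n,tf(b*[1.25,1.3,1],p0),off,sh) for b in TRAY]),sh)>0
                w=w*near
            else:
                zone=hull(n,tf(IGN[1],res["tray"]),off,sh); w=down(zone,sh)>0.3
                v=im[:,:,2] if what and TONE=="blue" else im[:,:,0]   # R sep. from blue, B sep. from yellow
                lo,hi=np.percentile(v[w],[8,75]); m=np.clip((v-lo)/(hi-lo)*1.0,0,1)
                m=np.clip((m-.15)/.5,0,1)
            E.append((n,off,sh,m,w))
        parts=TRAY if what=="tray" else [dshape(L,W,z0,z0+20)]
        def cost(q,E=E,parts=parts):
            p=np.array([q[0]/100,q[1]/100,q[2]/10]); e=0
            for n,off,sh,m,w in E:
                k=down(np.maximum.reduce([hull(n,tf(b,p),off,sh) for b in parts]),sh); e+=((k-m)**2*w).sum()
            return e
        s=np.array(p0) if what=="tray" else res["tray"]+np.r_[np.cos(res["tray"][2])*-.0265,np.sin(res["tray"][2])*-.0265,0]
        q0=s*[100,100,10]
        best=minimize(cost,q0,method="Nelder-Mead",options=dict(initial_simplex=np.vstack([q0,q0+[.8,0,0],q0+[0,.8,0],q0+[0,0,.8]]),xatol=.005,fatol=.01,maxiter=200))
        res[what]=best.x/[100,100,10]; res[what+"_cost"]=round(best.fun,1)
    return res
E
cat > m1.py <<'E'
import fit
from fit import *
imgs={n:cv2.imread(f"pics/{n}0.png") for n in("top","scene")}
def w(u,v): return px2w("top",(185+(u+.5)/4.444-.5,185+(v+.5)/4.444-.5),.009)[:2]
for name,(fl,fr,nr,nl),L,W in(("blue",((125,118),(210,172),(130,298),(42,245)),54,66),("yellow",((435,40),(523,75),(468,212),(375,172)),52,63)):
    fl,fr,nr,nl=w(*fl),w(*fr),w(*nr),w(*nl); c=(fl+fr+nr+nl)/4; d=(fl+fr-nr-nl); p0=[*c,np.arctan2(d[1],d[0])]
    print(name,np.round(p0,4),[round(np.linalg.norm(k),4) for k in(fl-nl,fr-nr,fl-fr,nl-nr)])
    fit.TONE=name
    for cams in(("top","scene"),("top",),("scene",)):
        R_=run(imgs,p0,L,W,cams=cams); t,m=R_["tray"],R_["model"]
        d=m[:2]-t[:2]; cc,ss=np.cos(t[2]),np.sin(t[2])
        print(cams,np.round(t,4),np.round(m,4),"rel mm",np.round([1e3*(cc*d[0]+ss*d[1]),1e3*(-ss*d[0]+cc*d[1])],1),R_["tray_cost"],R_["model_cost"])
        if len(cams)==2:
            for n in cams:
                c=w2px(n,[p0[0],p0[1],0]).astype(int);off=c-32
                big=cv2.resize(imgs[n][off[1]:off[1]+64,off[0]:off[0]+64],None,fx=6.2,fy=6.2,interpolation=cv2.INTER_CUBIC)
                for P,pp,col in[(b,t,(0,0,255)) for b in TRAY]+[(dshape(L,W,3,23),m,(0,255,0))]:
                    q=(np.array([w2px(n,x) for x in tf(P,pp)])-off+.5)*6.2
                    cv2.polylines(big,[cv2.convexHull(q.astype(np.int32).reshape(-1,1,2))],True,col,1)
                cv2.imwrite(f"pics/o_{name}_{n}.png",big)
a=[[cv2.imread(f"pics/o_{k}_{n}.png") for n in("top","scene")] for k in("blue","yellow")]
g=np.vstack([np.hstack(x) for x in a]); cv2.imwrite("pics/ov.png",cv2.resize(g,(600,600)))
E
python3 m1.py
```

```text
blue [ 0.4886  0.2436 -0.4547] [np.float64(0.1219), np.float64(0.1191), np.float64(0.0835), np.float64(0.0838)]Traceback (most recent call last):
  File "m1.py", line 10, in <module>
    R_=run(imgs,p0,L,W,cams=cams); t,m=R_["tray"],R_["model"]
  File "fit.py", line 48, in run
    best=minimize(cost,q0,method="Nelder-Mead",options=dict(initial_simplex=np.vstack([q0,q0+[.8,0,0],q0+[0,.8,0],q0+[0,0,.8]]),xatol=.005,fatol=.01,maxiter=200))
    res = _minimize_neldermead(fun, x0, args, callback, bounds=bounds,
                               **options)
    fsim[k] = func(sim[k])
              ~~~~^^^^^^^^
    fx = function(np.copy(x), *(wrapper_args + args))
  File "fit.py", line 44, in cost
    k=down(np.maximum.reduce([hull(n,tf(b,p),off,sh) for b in parts]),sh); e+=((k-m)**2*w).sum()
                              ~~~~^^^^^^^^^^^^^^^^^^
  File "fit.py", line 6, in hull
    q=np.array([w2px(n,p) for p in P]); q=((q-off+0.5)*S*16).astype(int)
                ~~~~^^^^^
  File "h.py", line 9, in w2px
    m=r.camera_model(n);A=R.from_quat(m["orientation"]).as_matrix()
ValueError: time passes only in moves, steps and waits
```

```bash
sed -i 's/r.camera_model(n)/CM(n)/; s/^def px2w/from functools import lru_cache\nCM=lru_cache(r.camera_model)\ndef px2w/' h.py; python3 m1.py
```

```text
blue [ 0.4886  0.2436 -0.4547] [np.float64(0.1219), np.float64(0.1191), np.float64(0.0835), np.float64(0.0838)]
('top', 'scene') [ 0.4923  0.2482 -0.453 ] [ 0.4706  0.2679 -0.4908] rel mm [-28.2   8.2] 8.8 213.8
('top',) [ 0.4914  0.247  -0.4475] [ 0.464   0.2579 -0.5044] rel mm [-29.4  -2.1] 1.1 49.8
('scene',) [ 0.4941  0.2495 -0.4738] [ 0.4742  0.2714 -0.5131] rel mm [-27.7  10.4] 1.4 116.4
yellow [ 0.5799 -0.0105 -0.3128] [np.float64(0.1207), np.float64(0.1224), np.float64(0.0779), np.float64(0.0819)]
('top', 'scene') [ 0.5837 -0.0091 -0.3176] [ 0.5575  0.0027 -0.3131] rel mm [-28.6   3. ] 16.1 249.8
('top',) [ 0.582  -0.0093 -0.3173] [ 0.5544 -0.0028 -0.3063] rel mm [-28.3  -2.4] 2.0 22.0
('scene',) [ 0.5858 -0.0068 -0.3308] [ 0.5712  0.0238 -0.6146] rel mm [-23.7  24.2] 2.4 124.5
```

View pics/ov.png

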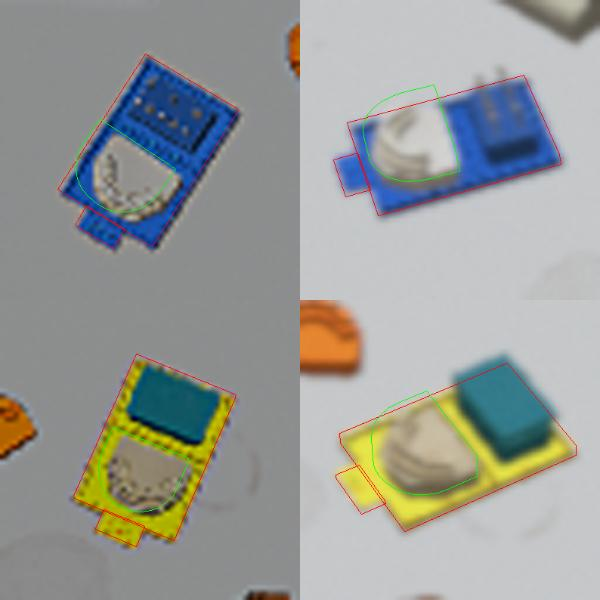

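```bash
python3 - <<'E'
s=open('fit.py').read()
a=s.index("                zone=hull"); b=s.index("            E.append")
s=s[:a]+'''                w=down(hull(n,tf(box(-60,4,-41,41,3,9),res["tray"]),off,sh),sh)>0.6
                hi=np.percentile(sat[w],88); lo=np.percentile(sat[w],15)
                m=1-np.clip((sat-lo)/(hi-lo)*1.6-.3,0,1)
'''+s[b:]
s=s.replace("dshape(L,W,z0,z0+20)","dshape(L,W,z0,z0+24)").replace("a=L*.6","a=L*.55").replace("L/2-.4*L","L/2-.45*L")
open('fit.py','w').write(s)
m=open('m1.py').read().replace("dshape(L,W,3,23)","dshape(L,W,3,27)"); open('m1.py','w').write(m)
E
python3 m1.py
```

```text
blue [ 0.4886  0.2436 -0.4547] [np.float64(0.1219), np.float64(0.1191), np.float64(0.0835), np.float64(0.0838)]
('top', 'scene') [ 0.4923  0.2482 -0.453 ] [ 0.4659  0.2581 -0.5762] rel mm [-28.1  -2.7] 8.8 51.3
('top',) [ 0.4914  0.247  -0.4475] [ 0.4635  0.2569 -0.5342] rel mm [-29.4  -3.2] 1.1 22.3
('scene',) [ 0.4941  0.2495 -0.4738] [ 0.4678  0.2598 -0.577 ] rel mm [-28.1  -2.8] 1.4 11.4
yellow [ 0.5799 -0.0105 -0.3128] [np.float64(0.1207), np.float64(0.1224), np.float64(0.0779), np.float64(0.0819)]
('top', 'scene') [ 0.5837 -0.0091 -0.3176] [ 0.5562 -0.0037 -0.252 ] rel mm [-27.8  -3.4] 16.1 52.7
('top',) [ 0.582  -0.0093 -0.3173] [ 0.5536 -0.0035 -0.2634] rel mm [-28.7  -3.3] 2.0 16.4
('scene',) [ 0.5858 -0.0068 -0.3308] [ 0.5597 -0.0028 -0.2945] rel mm [-25.9  -4.6] 2.4 30.4
```

View pics/ov.png

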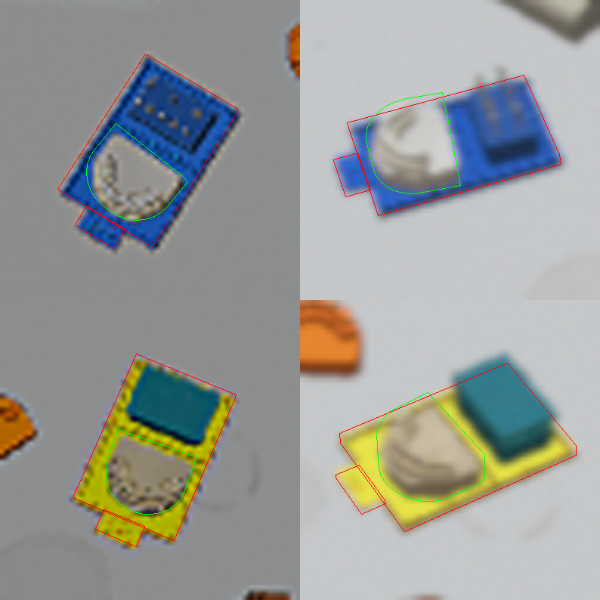

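The tray fits are good, but the D-outline is wider than the models appear. I'll rectify both views into the tray frame at mid-model height to read the models directly.

```bash
cat > rect.py <<'E'
from fit import *
def rect(im,n,t,z,k=4):  # tray frame: x up 8..-66, y left 48..-48, with 10 mm grid
    g=lambda x,y:tf(np.array([[x/1000,y/1000,z]]),t)[0]
    c=[(10,46),(10,-46),(-64,-46),(-64,46)]
    src=np.float32([w2px(n,g(*q)) for q in c]); dst=np.float32([((46-y)*k,(10-x)*k) for x,y in c])
    o=cv2.warpPerspective(im,cv2.getPerspectiveTransform(src,dst),(92*k,74*k),flags=cv2.INTER_CUBIC)
    for v in range(-40,41,10): cv2.line(o,((46-v)*k,0),((46-v)*k,5 if v else 400),(0,0,255),1)
    for v in range(-60,11,10): cv2.line(o,(0,(10-v)*k),(8,(10-v)*k),(0,0,255),1)
    cv2.line(o,(0,int(36.5*k)),(400,int(36.5*k)),(0,0,255),1)
    return o
E
python3 - <<'E'
from rect import *
T={"blue":{"top":[.4914,.2470,-.453],"scene":[.4941,.2495,-.460]},"yellow":{"top":[.5820,-.0093,-.3173],"scene":[.5858,-.0068,-.325]}}
I={n:cv2.imread(f"pics/{n}0.png") for n in("top","scene")}
g=np.vstack([np.hstack([rect(I[n],n,T[k][n],.019) for n in("top","scene")]) for k in T]); print(g.shape)
cv2.imwrite("pics/rect.png",g)
E
```

```text
(592, 736, 3)
```

View pics/rect.png

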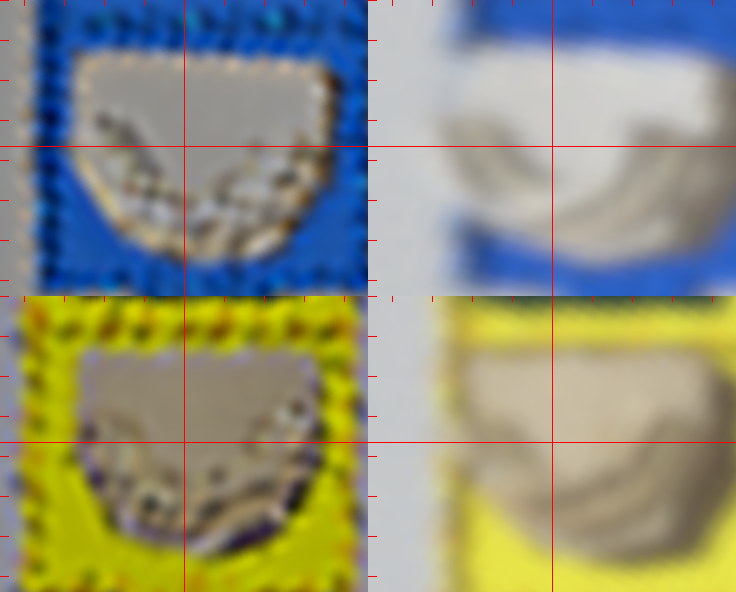

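In the rectified top views (grid origin = bay centre), the white model spans px 72–338 by 52–262. That gives y from about 28 to -37 and x from -3 to -54, roughly 66 x 52 mm, which matches. The cream model spans px 80–322, about 61 mm. Both sit about 4 mm toward -y in their bays, and their flat sides are the back half, so I'll grip about 7 mm behind the centre.

```bash
cat > go.py <<'E'
# usage: go.py x y z yaw -> turn units and shift units (after the turn), tool axes
import sys; from h import *
x,y,z,yaw=map(float,sys.argv[1:5]); s=r.get_state(); A=R.from_quat(s["tcp_rot"])
T=R.from_matrix(np.array([[-np.cos(yaw),-np.sin(yaw),0],[-np.sin(yaw),np.cos(yaw),0],[0,0,-1]]).T*np.array([[1,1,1]])) if 0 else R.from_matrix(np.column_stack([[-np.cos(yaw),-np.sin(yaw),0],[-np.sin(yaw),np.cos(yaw),0],[0,0,-1]]))
rv=(A.inv()*T).as_rotvec()/np.radians(60)
print("t",round(s["t"],2),"turn",rv.round(3),"shift",(T.inv().apply(np.array([x,y,z])-s["eef_pos"])/.15).round(3),"pos",s["eef_pos"].round(4),"F",s["wrist_force"].round(1),"open",round(s["opening"],3),"gf",round(s["gripper_force"],1))
E
python3 go.py .4719 .2532 .12 -.52
```

```text
t 0.1 turn [-0.001 -0.     0.164] shift [-2.549 -0.745  0.737] pos [0.1957 0.5402 0.2305] F [-0.8 -0.8 -0.3] open 1.002 gf 0.0
```

```bash
python3 -m jog '0 0 .05 0 0 .082 1; 0 0 .05 0 0 .082 1; -.2 -.06 .05 0 0 0 1; -.2 -.06 .05 0 0 0 1; -.2 -.06 .05 0 0 0 1'; python3 -m jog '-.2 -.06 .05 0 0 0 1; -.2 -.06 .05 0 0 0 1; -.2 -.06 .05 0 0 0 1; -.2 -.06 .05 0 0 0 1; -.2 -.06 .05 0 0 0 1' | tail -3;  python3 go.py .4719 .2532 .12 -.52
```

```text
t: 0.52
eef_pos: [0.2606, 0.4716, 0.1929]
tcp_rot: [0.256, 0.967, -0.0, -0.0]
wrist_force: [0.3, 0.4, -0.2]
opening: 0.998
gripper_force: 0.0
wrist_force: [-0.1, 0.6, 0.2]
opening: 0.998
gripper_force: 0.0
t 0.93 turn [-0.    -0.     0.001] shift [-0.941 -0.263  0.238] pos [0.3691 0.3576 0.1557] F [-0.1  0.6  0.2] open 0.998 gf 0.0
```

```bash
python3 -m jog '-.16 -.045 .04 0 0 0 1; -.16 -.045 .04 0 0 0 1; -.16 -.045 .04 0 0 0 1; -.16 -.045 .04 0 0 0 1; -.16 -.045 .04 0 0 0 1'>/dev/null; python3 -m jog '0 0 0 0 0 0 1; 0 0 0 0 0 0 1'>/dev/null;  python3 go.py .4719 .2532 .005 -.52
```

```text
t 1.52 turn [-0.001 -0.001 -0.002] shift [-0.144 -0.039  0.804] pos [0.4561 0.2691 0.1256] F [-0.4  1.2  0.6] open 1.0 gf 0.0
```

```bash
python3 -m jog '-.072 -.02 .1 0 0 0 1; -.072 -.02 .1 0 0 0 1; 0 0 .1 0 0 0 1; 0 0 .1 0 0 0 1; 0 0 .1 0 0 0 1'>/dev/null; python3 -m jog '0 0 .05 0 0 0 1; 0 0 0 0 0 0 1; 0 0 0 0 0 0 1'>/dev/null;  python3 go.py .4719 .2532 .005 -.52; python3 - <<'E'
from fit import *
im=r.read_camera("scene")[:,:,::-1]; cv2.imwrite("pics/s2f.png",im)
p=[.4719,.2532,.03]; c=w2px("scene",p).astype(int); a=cv2.imread("pics/s2f.png")[c[1]-45:c[1]+45,c[0]-60:c[0]+60]
cv2.imwrite("pics/s2.png",cv2.resize(a,(800,600),interpolation=cv2.INTER_CUBIC)); print(c)
E
```

```text
t 2.18 turn [-0.    -0.001  0.001] shift [-0.009 -0.006  0.259] pos [0.4712 0.2547 0.0439] F [0.2 0.  0.6] open 0.998 gf 0.0
[194 193]
```

View pics/s2.png

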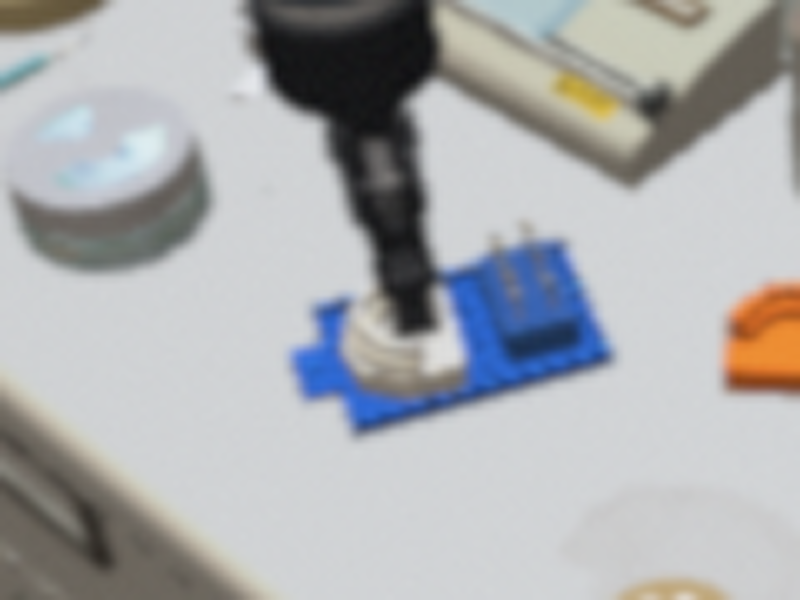

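```bash
python3 - <<'E'
from h import *
for d in(-.0425,-.057):
  for z in(.057,.044): print(d,z,w2px("scene",[.4712+d*.497,.2547+d*.868,z]).round(1))
E
```

```text
-0.0425 0.057 [195.3 196.7]
-0.0425 0.044 [196.1 199.8]
-0.057 0.057 [196.2 200. ]
-0.057 0.044 [196.9 203.1]
```

The near fingertip at (196,197) is where the kinematics predict, so camera and robot frames agree. Descending.

```bash
python3 -m jog '-.008 -.005 .06 0 0 0 1; 0 0 .06 0 0 0 1; 0 0 .06 0 0 0 1'|grep -E "force|eef"; python3 -m jog '0 0 .04 0 0 0 1; 0 0 .038 0 0 0 1; 0 0 0 0 0 0 1; 0 0 0 0 0 0 1; 0 0 0 0 0 0 1'|grep -E "force|eef"; python3 -m jog '0 0 0 0 0 0 .9; 0 0 0 0 0 0 .85; 0 0 0 0 0 0 .82;0 0 0 0 0 0 .79;0 0 0 0 0 0 .76'|grep -E "force|eef|open"; python3 -m jog '0 0 0 0 0 0 .7; 0 0 0 0 0 0 .6; 0 0 0 0 0 0 .5;0 0 0 0 0 0 .5;0 0 0 0 0 0 .5'|grep -E "force|eef|open"
```

```text
eef_pos: [0.4728, 0.253, 0.0165]
wrist_force: [-0.8, 0.0, -0.8]
gripper_force: 0.0
eef_pos: [0.4726, 0.2529, 0.0052]
wrist_force: [-0.3, 0.2, -0.7]
gripper_force: 0.0
eef_pos: [0.4725, 0.2529, 0.0053]
wrist_force: [0.1, 0.0, 0.1]
opening: 0.761
gripper_force: 0.0
eef_pos: [0.4726, 0.253, 0.006]
wrist_force: [-2.7, -1.4, 9.1]
opening: 0.714
gripper_force: 64.9
```

```bash
python3 -m jog '0 0 -.02 0 0 0 .5; 0 0 -.04 0 0 0 .5; 0 0 -.06 0 0 0 .5; 0 0 -.1 0 0 0 .5; 0 0 -.1 0 0 0 .5'|grep -E "force|eef|open"; python3 -m jog '0 0 -.12 0 0 0 .5; 0 0 -.1 0 0 0 .5; 0 0 0 0 0 0 .5; 0 0 0 0 0 0 .5'|grep -E "force|eef|open"; python3 go.py .481 .125 .08 -.52
```

```text
eef_pos: [0.4721, 0.2528, 0.0538]
wrist_force: [-0.5, 0.2, -0.5]
opening: 0.716
gripper_force: 65.0
eef_pos: [0.4733, 0.2531, 0.0872]
wrist_force: [-0.1, 0.3, -1.3]
opening: 0.718
gripper_force: 65.1
t 4.48 turn [0.002 0.002 0.   ] shift [-0.469 -0.716  0.048] pos [0.4733 0.2531 0.0872] F [-0.1  0.3 -1.3] open 0.718 gf 65.1
```

```bash
python3 -m jog '-.094 -.143 0 0 0 0 .5; -.094 -.143 0 0 0 0 .5; -.094 -.143 0 0 0 0 .5; -.094 -.143 0 0 0 0 .5; -.094 -.143 0 0 0 0 .5'>/dev/null; python3 -m jog '0 0 .1 0 0 0 .5; 0 0 .1 0 0 0 .5; 0 0 .1 0 0 0 .5; 0 0 .08 0 0 0 .5; 0 0 0 0 0 0 .5'>/dev/null; python3 -m jog '0 0 .05 0 0 0 .5; 0 0 .05 0 0 0 .5; 0 0 0 0 0 0 .5; 0 0 0 0 0 0 .5'>/dev/null; python3 go.py .481 .125 .004 -.52
```

```text
t 5.65 turn [-0.    -0.001  0.001] shift [-0.005  0.004  0.065] pos [0.4801 0.1249 0.0138] F [-0.7 -0.  -1. ] open 0.719 gf 65.1
```

```bash
python3 -m jog '0 0 .025 0 0 0 .5; 0 0 .02 0 0 0 .5; 0 0 .01 0 0 0 .5; 0 0 0 0 0 0 .5; 0 0 0 0 0 0 .5'|grep -E "t_force|eef"; for i in 1; do python3 -m jog '0 0 .007 0 0 0 .5; 0 0 0 0 0 0 .5; 0 0 0 0 0 0 .5'|grep -E "t_force|eef"; done;  python3 -m jog '0 0 .007 0 0 0 .5; 0 0 0 0 0 0 .5; 0 0 0 0 0 0 .5'|grep -E "t_force|eef"
```

```text
eef_pos: [0.4803, 0.1248, 0.0058]
wrist_force: [0.1, 0.4, -0.3]
eef_pos: [0.4804, 0.1248, 0.0048]
wrist_force: [-0.7, -0.0, -1.9]
eef_pos: [0.4803, 0.1248, 0.0037]
wrist_force: [-0.5, -0.0, -0.1]
```

```bash
python3 -m jog '0 0 .006 0 0 0 .5; 0 0 0 0 0 0 .5; 0 0 0 0 0 0 .5'|grep -E "t_force|eef";  python3 -m jog '0 0 .004 0 0 0 .5; 0 0 0 0 0 0 .5; 0 0 0 0 0 0 .5'|grep -E "t_force|eef"
```

```text
eef_pos: [0.4805, 0.1248, 0.0031]
wrist_force: [-1.1, -0.7, 3.2]
eef_pos: [0.4805, 0.1248, 0.003]
wrist_force: [-3.0, -0.9, 10.8]
```

```bash
python3 -m jog '0 0 0 0 0 0 .74; 0 0 0 0 0 0 .78; 0 0 0 0 0 0 .85; 0 0 0 0 0 0 1; 0 0 0 0 0 0 1'|grep -E "force|open"; python3 -m jog '0 0 0 0 0 0 1;0 0 -.05 0 0 0 1; 0 0 -.1 0 0 0 1; 0 0 -.15 0 0 0 1; 0 0 -.2 0 0 0 1'|grep -E "t_force|eef";python3 -m jog '0 0 -.1 0 0 0 1; 0 0 -.05 0 0 0 1;0 0 0 0 0 0 1'|grep -E "t_force|eef"; python3 go.py .5625 -.006 .1 -.285
```

```text
wrist_force: [1.0, 0.3, -1.0]
opening: 1.002
gripper_force: 0.0
eef_pos: [0.4786, 0.1247, 0.0768]
wrist_force: [1.2, -0.8, 0.4]
eef_pos: [0.4818, 0.1249, 0.1019]
wrist_force: [-0.3, 0.6, -0.4]
t 8.15 turn [ 0.002  0.004 -0.224] shift [-0.761 -0.686  0.013] pos [0.4818 0.1249 0.1019] F [-0.3  0.6 -0.4] open 0.997 gf 0.0
```

```bash
python3 -m jog '0 0 0 0 0 -.112 1; 0 0 0 0 0 -.112 1; -.15 -.135 0 0 0 0 1; -.15 -.135 0 0 0 0 1; -.15 -.135 0 0 0 0 1'>/dev/null; python3 -m jog '-.15 -.135 0 0 0 0 1; -.15 -.135 .05 0 0 0 1; 0 0 .1 0 0 0 1; 0 0 .1 0 0 0 1; 0 0 .1 0 0 0 1'>/dev/null; python3 -m jog '0 0 0 0 0 0 1; 0 0 0 0 0 0 1'>/dev/null;python3 go.py .5625 -.006 .005 -.285
```

```text
t 9.15 turn [-0.    -0.004 -0.   ] shift [-0.033 -0.007  0.268] pos [ 0.558  -0.0037  0.0453] F [ 0.7 -0.3 -0.1] open 1.003 gf 0.0
```

```bash
python3 -m jog '-.033 -.007 .04 0 0 0 1; 0 0 .06 0 0 0 1; 0 0 .06 0 0 0 1'|grep -E "t_force|eef"; python3 -m jog '0 0 .06 0 0 0 1; 0 0 .04 0 0 0 1; 0 0 .008 0 0 0 1; 0 0 0 0 0 0 1; 0 0 0 0 0 0 1'|grep -E "t_force|eef"; python3 -m jog '0 0 0 0 0 0 .9; 0 0 0 0 0 0 .85; 0 0 0 0 0 0 .82;0 0 0 0 0 0 .79;0 0 0 0 0 0 .76'|grep -E "t_force|eef|open"; python3 -m jog '0 0 0 0 0 0 .7; 0 0 0 0 0 0 .6; 0 0 0 0 0 0 .5;0 0 0 0 0 0 .5;0 0 0 0 0 0 .5'|grep -E "force|eef|open"
```

```text
eef_pos: [0.5655, -0.0066, 0.0235]
wrist_force: [-0.4, -0.2, 0.2]
eef_pos: [0.5644, -0.0064, 0.0071]
wrist_force: [-0.0, 0.4, -0.5]
eef_pos: [0.5644, -0.0064, 0.0073]
wrist_force: [-0.4, -0.5, 0.4]
opening: 0.757
eef_pos: [0.5645, -0.0066, 0.008]
wrist_force: [-3.7, -0.0, 8.8]
opening: 0.685
gripper_force: 63.1
```

```bash
python3 -m jog '0 0 -.02 0 0 0 .5; 0 0 -.04 0 0 0 .5; 0 0 -.06 0 0 0 .5; 0 0 -.1 0 0 0 .5; 0 0 -.12 0 0 0 .5'|grep -E "force|eef|open"; python3 -m jog '0 0 -.12 0 0 0 .5; 0 0 -.12 0 0 0 .5; 0 0 -.06 0 0 0 .5; 0 0 0 0 0 .08 .5; 0 0 0 0 0 .08 .5'|grep -E "force|eef|open"; python3 go.py .4771 .2558 .1 -.455
```

```text
eef_pos: [0.5634, -0.0062, 0.0581]
wrist_force: [-0.5, 0.4, -0.9]
opening: 0.688
gripper_force: 64.2
eef_pos: [0.565, -0.0065, 0.1044]
wrist_force: [0.2, -0.1, -0.3]
opening: 0.686
gripper_force: 64.2
t 11.48 turn [ 0.001  0.002 -0.001] shift [1.295 1.313 0.029] pos [ 0.565  -0.0065  0.1044] F [ 0.2 -0.1 -0.3] open 0.686 gf 64.2
```

```bash
python3 -m jog '.13 .13 0 0 0 0 .5; .13 .13 0 0 0 0 .5; .13 .13 0 0 0 0 .5; .13 .13 0 0 0 0 .5; .13 .13 0 0 0 0 .5'>/dev/null; python3 -m jog '.13 .13 0 0 0 0 .5; .13 .13 0 0 0 0 .5; .13 .13 0 0 0 0 .5; .13 .13 0 0 0 0 .5; .1 .1 0 0 0 0 .5'>/dev/null; python3 -m jog '0 0 0 0 0 0 .5; 0 0 0 0 0 0 .5; 0 0 0 0 0 0 .5'>/dev/null; python3 go.py .4771 .2558 .05 -.455
```

```text
t 12.57 turn [-0.     0.     0.003] shift [0.018 0.05  0.354] pos [0.4763 0.2479 0.103 ] F [ 1.   0.4 -1.3] open 0.686 gf 64.2
```

```bash
python3 -m jog '.018 .05 .1 0 0 0 .5; 0 0 .1 0 0 0 .5; 0 0 .1 0 0 0 .5; 0 0 .1 0 0 0 .5; 0 0 .1 0 0 0 .5'>/dev/null; python3 -m jog '0 0 .05 0 0 0 .5; 0 0 0 0 0 0 .5; 0 0 0 0 0 0 .5; 0 0 0 0 0 0 .5'|grep -E "t_force"; python3 go.py .4771 .2558 .0095 -.455
```

```text
wrist_force: [0.5, 0.2, -1.7]
t 13.32 turn [0.001 0.001 0.002] shift [ 0.005 -0.004  0.079] pos [0.4781 0.2559 0.0214] F [ 0.5  0.2 -1.7] open 0.687 gf 64.2
```

```bash
python3 -m jog '.005 -.004 .04 0 0 0 .5; 0 0 .025 0 0 0 .5; 0 0 .01 0 0 0 .5; 0 0 0 0 0 0 .5; 0 0 0 0 0 0 .5'|grep -E "t_force|eef"; python3 -m jog '0 0 .006 0 0 0 .5; 0 0 0 0 0 0 .5; 0 0 0 0 0 0 .5'|grep -E "t_force|eef";python3 -m jog '0 0 .005 0 0 0 .5; 0 0 0 0 0 0 .5; 0 0 0 0 0 0 .5'|grep -E "t_force|eef"
```

```text
eef_pos: [0.4761, 0.256, 0.0092]
wrist_force: [0.2, 0.6, -1.8]
eef_pos: [0.4762, 0.256, 0.0085]
wrist_force: [0.4, 0.9, -1.0]
eef_pos: [0.4764, 0.256, 0.0081]
wrist_force: [-2.0, -0.3, 4.6]
```

Contact is at the expected height (about 8 mm). Press down slightly, release, then go back for the white model.

```bash
python3 -m jog '0 0 .003 0 0 0 .5; 0 0 0 0 0 0 .5; 0 0 0 0 0 0 .5'|grep -E "t_force|eef";python3 -m jog '0 0 0 0 0 0 .71; 0 0 0 0 0 0 .75; 0 0 0 0 0 0 .82; 0 0 0 0 0 0 1; 0 0 0 0 0 0 1'|grep -E "force|open"; python3 -m jog '0 0 0 0 0 0 1;0 0 -.05 0 0 0 1; 0 0 -.1 0 0 0 1; 0 0 -.15 0 0 0 1; 0 0 -.15 0 0 0 1'|grep -E "t_force|eef";python3 -m jog '0 0 -.1 0 0 0 1; 0 0 -.05 0 0 .062 1;0 0 0 0 0 0 1'|grep -E "t_force|eef"; python3 go.py .4805 .1248 .1 -.52
```

```text
eef_pos: [0.4764, 0.256, 0.0081]
wrist_force: [-2.7, -0.7, 9.6]
wrist_force: [0.6, 0.5, 1.0]
opening: 0.998
gripper_force: 0.0
eef_pos: [0.4755, 0.2557, 0.0753]
wrist_force: [0.1, -0.8, -0.0]
eef_pos: [0.4779, 0.2565, 0.1001]
wrist_force: [-0.3, 0.6, 1.1]
t 15.57 turn [0.003 0.003 0.   ] shift [-0.451 -0.753  0.001] pos [0.4779 0.2565 0.1001] F [-0.3  0.6  1.1] open 0.998 gf 0.0
```

```bash
python3 -m jog '-.09 -.15 0 0 0 0 1; -.09 -.15 0 0 0 0 1; -.09 -.15 0 0 0 0 1; -.09 -.15 0 0 0 0 1; -.09 -.15 0 0 0 0 1'>/dev/null; python3 -m jog '0 0 .1 0 0 0 1; 0 0 .1 0 0 0 1; 0 0 .1 0 0 0 1; 0 0 .08 0 0 0 1; 0 0 0 0 0 0 1'>/dev/null; python3 -m jog '0 0 0 0 0 0 1; 0 0 0 0 0 0 1'>/dev/null;python3 go.py .4805 .1248 .003 -.52
```

```text
t 16.57 turn [0.    0.    0.003] shift [-0.006  0.003  0.25 ] pos [0.4794 0.1248 0.0406] F [-0.1  0.8  0.1] open 1.0 gf 0.0
```

```bash
python3 -m jog '-.006 .003 .06 0 0 0 1; 0 0 .06 0 0 0 1; 0 0 .06 0 0 0 1'|grep -E "t_force|eef"; python3 -m jog '0 0 .04 0 0 0 1; 0 0 .02 0 0 0 1; 0 0 .008 0 0 0 1; 0 0 0 0 0 0 1; 0 0 0 0 0 0 1'|grep -E "t_force|eef"; python3 -m jog '0 0 0 0 0 0 .9; 0 0 0 0 0 0 .85; 0 0 0 0 0 0 .82;0 0 0 0 0 0 .79;0 0 0 0 0 0 .76'|grep -E "t_force|eef|open"; python3 -m jog '0 0 0 0 0 0 .7; 0 0 0 0 0 0 .6; 0 0 0 0 0 0 .5;0 0 0 0 0 0 .5;0 0 0 0 0 0 .5'|grep -E "force|eef|open"
```

```text
eef_pos: [0.4806, 0.1248, 0.0128]
wrist_force: [0.2, -0.0, -0.1]
eef_pos: [0.4804, 0.1247, 0.0031]
wrist_force: [-0.1, -0.2, 0.4]
eef_pos: [0.4803, 0.1247, 0.0031]
wrist_force: [0.7, -0.3, -0.2]
opening: 0.758
eef_pos: [0.4804, 0.1249, 0.0039]
wrist_force: [-4.5, 0.2, 10.1]
opening: 0.715
gripper_force: 64.3
```

```bash
python3 -m jog '0 0 -.02 0 0 0 .5; 0 0 -.04 0 0 0 .5; 0 0 -.06 0 0 0 .5; 0 0 -.1 0 0 0 .5; 0 0 -.12 0 0 0 .5'|grep -E "force|eef|open"; python3 -m jog '0 0 -.12 0 0 0 .5; 0 0 -.12 0 0 0 .5; 0 0 -.06 0 0 0 .5; 0 0 0 0 0 -.096 .5; 0 0 0 0 0 -.095 .5'|grep -E "force|eef|open"; python3 go.py .566 -.0026 .1 -.32
```

```text
eef_pos: [0.4794, 0.1246, 0.0543]
wrist_force: [-0.3, 0.3, -0.8]
opening: 0.716
gripper_force: 65.0
eef_pos: [0.4809, 0.1247, 0.1003]
wrist_force: [0.4, 0.1, -1.0]
opening: 0.711
gripper_force: 65.0
t 18.9 turn [0.001 0.002 0.007] shift [-0.806 -0.627  0.002] pos [0.4809 0.1247 0.1003] F [ 0.4  0.1 -1. ] open 0.711 gf 65.0
```

```bash
python3 -m jog '-.13 -.1 0 0 0 0 .5; -.13 -.1 0 0 0 0 .5; -.13 -.1 0 0 0 0 .5; -.13 -.1 0 0 0 .006 .5; -.13 -.1 0 0 0 0 .5'>/dev/null; python3 -m jog '-.13 -.1 0 0 0 0 .5; -.026 -.027 0 0 0 0 .5; 0 0 0 0 0 0 .5; 0 0 0 0 0 0 .5; 0 0 0 0 0 0 .5'>/dev/null; python3 go.py .566 -.0026 .05 -.32
python3 - <<'E'
from rect import *
T={"top":[.4914,.2470,-.453],"scene":[.4941,.2495,-.460]}
o=[]
for n in T:
    im=r.read_camera(n)[:,:,::-1].copy(); cv2.imwrite(f"pics/{n}3.png",im); o.append(rect(im,n,T[n],.019))
cv2.imwrite("pics/rect3.png",np.hstack(o))
E
```

```text
t 19.73 turn [ 0.    -0.001 -0.003] shift [-0.012 -0.003  0.324] pos [ 0.5645 -0.0016  0.0987] F [-0.4  0.7 -0.9] open 0.715 gf 65.0
```

View pics/rect3.png

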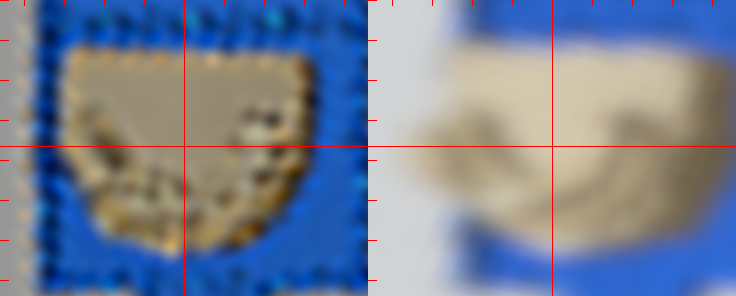

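The cream model now sits flat in the blue bay: px 62–315 by 50–252, so it is centred at about (-26.5, -1) mm, front towards the tab and square. Now placing the white model.

```bash
python3 -m jog '-.012 -.003 .1 0 0 0 .5; 0 0 .1 0 0 0 .5; 0 0 .1 0 0 0 .5; 0 0 .1 0 0 0 .5; 0 0 .1 0 0 0 .5'>/dev/null; python3 -m jog '0 0 .03 0 0 0 .5; 0 0 0 0 0 0 .5; 0 0 0 0 0 0 .5; 0 0 0 0 0 0 .5'|grep -E "t_force"; python3 go.py .566 -.0026 .008 -.32
```

```text
wrist_force: [-0.1, 0.2, -0.7]
t 20.58 turn [ 0.     0.002 -0.003] shift [0.013 0.002 0.084] pos [ 0.5678 -0.0035  0.0206] F [-0.1  0.2 -0.7] open 0.713 gf 65.0
```

```bash
python3 -m jog '.013 .002 .04 0 0 0 .5; 0 0 .03 0 0 0 .5; 0 0 .01 0 0 0 .5; 0 0 0 0 0 0 .5; 0 0 0 0 0 0 .5'|grep -E "t_force|eef"; python3 -m jog '0 0 .006 0 0 0 .5; 0 0 0 0 0 0 .5; 0 0 0 0 0 0 .5'|grep -E "t_force|eef";python3 -m jog '0 0 .005 0 0 0 .5; 0 0 0 0 0 0 .5; 0 0 0 0 0 0 .5'|grep -E "t_force|eef"
```

```text
eef_pos: [0.5652, -0.0027, 0.0074]
wrist_force: [0.6, -0.9, -1.0]
eef_pos: [0.5654, -0.0027, 0.007]
wrist_force: [-2.3, -0.3, 3.7]
eef_pos: [0.5655, -0.0027, 0.0069]
wrist_force: [-4.6, 0.3, 10.8]
```

```bash
python3 -m jog '0 0 0 0 0 0 .74; 0 0 0 0 0 0 .78; 0 0 0 0 0 0 .85; 0 0 0 0 0 0 1; 0 0 0 0 0 0 1'|grep -E "force|open"; python3 -m jog '0 0 0 0 0 0 1;0 0 -.05 0 0 0 1; 0 0 -.1 0 0 0 1; 0 0 -.15 0 0 0 1; 0 0 -.2 0 0 0 1'|grep -E "t_force|eef";python3 -m jog '0 0 -.2 0 0 0 1; .2 0 -.2 0 0 0 1; .2 0 -.1 0 0 0 1; .2 0 0 0 0 0 1; .2 0 0 0 0 0 1'|grep -E "t_force|eef";python3 -m jog '.2 0 0 0 0 0 1; .1 0 0 0 0 0 1; 0 0 0 0 0 0 1; 0 0 0 0 0 0 1; 0 0 0 0 0 0 1'|grep -E "t_force|eef"
python3 - <<'E'
from rect import *
B={"top":[.4914,.2470,-.453],"scene":[.4941,.2495,-.460]};Y={"top":[.5820,-.0093,-.3173],"scene":[.5858,-.0068,-.325]}
I={}
for n in B: I[n]=r.read_camera(n)[:,:,::-1].copy(); cv2.imwrite(f"pics/{n}4.png",I[n])
a=np.hstack([rect(I[n],n,Y[n],.019) for n in Y]); b=I["top"][180:275,185:365]; b=cv2.resize(b,(530,280),interpolation=cv2.INTER_CUBIC)
c=np.zeros((280,736,3),np.uint8); c[:,:530]=b; cv2.imwrite("pics/end.png",np.vstack([a,c]))
E
```

```text
wrist_force: [-0.0, 0.3, -0.6]
opening: 0.997
gripper_force: 0.0
eef_pos: [0.5635, -0.0023, 0.0801]
wrist_force: [0.3, -0.4, 0.1]
eef_pos: [0.4518, 0.0355, 0.1572]
wrist_force: [-0.5, -1.2, 0.5]
eef_pos: [0.4106, 0.0493, 0.1561]
wrist_force: [0.3, 0.4, 0.0]
```

View pics/end.png

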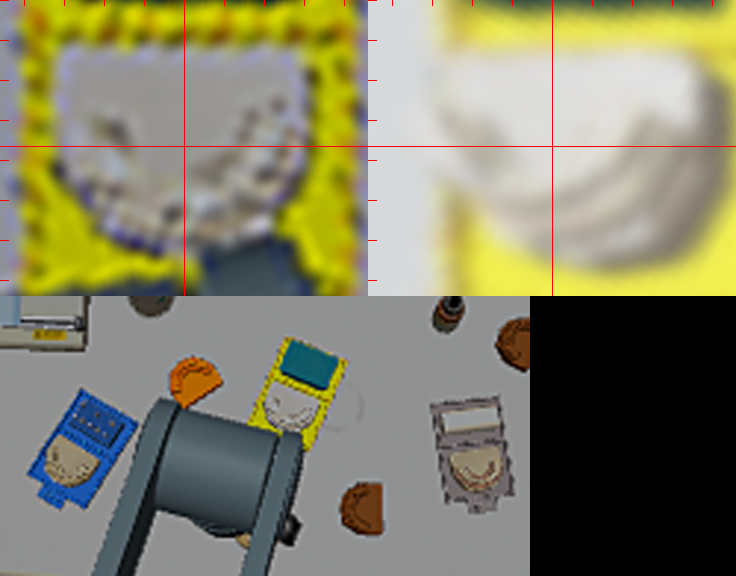

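The white model stands squarely in the yellow bay: px 57–308 by 47–250, so it is centred at about (-26, 0) mm, front to the tab. The cream model is in the blue bay, and everything else visible is where it was. Handing in.

```bash
python3 -c "
from plant import r
print(r.get_state()['t']); print(r.close_job())"
```

```text
23.2667
the job is handed in; nothing more can be done
None
```

The swap is done and handed in at 23.3 s: the white model stands in the yellow tray's bay and the cream one in the blue tray's, both flat with front teeth towards the tab, and I saw nothing else disturbed.

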